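Dish through the one-way gate

ROBOT

A 7-joint arm with a two-finger parallel gripper is mounted at the origin on a cart in front of the work surface, level with it; the furniture and walls round the work are solid. World frame = base frame: x ahead of the robot, y to its left, z up, the work surface at z = 0. Lengths are in m, angles in rad, forces in N, time in s.
With the tool pointing down it reaches from about 0.35 to 0.9 m from the base axis. Payload 7.2 kg.
Tool frame: the origin (TCP) lies midway between the tips of the shut fingers; the grasp point (between the pads) lies 19 mm behind it; z points along the fingers, y is the line along which they close (so a half turn about z gives the same grasp; the last joint's range is limited). The gripper opens to 85 mm and grips with 20 to 120 N. Pads are 22 mm wide; open, the fingers measure 114 mm over their backs; the gripper's body (76 mm by 85 mm) begins 54 mm behind the grasp point. The pads swing forward as they close: fully open they stand 13 mm farther back than shut.
Start: joints at [1.248, 0.411, -0.013, 1.596, 0.006, 1.134, -0.082], TCP at [0.158, -0.605, 0.231] pointing down, gripper open.
Joint ranges: [-2.95, 2.95], [-0.29, 1.99], [-1.47, 1.44], [0.14, 2.54], [-1.03, 4.17], [0.13, 1.85], [-2.86, 2.86]. Speed limits (rad/s): [2.39, 2.39, 3.01, 3.01, 3.14, 3.14, 3.14].

INTERFACE

Orientations are given as a unit quaternion [w, x, y, z].
In Python, from workcell import * gives the robot as it stands. The module is installed in compiled form; this text tells all that it offers.
- The arm moves only by the tool drive_tool, never from a script. Its argument "steps" is a list of rows, each a list of 7 numbers: the shift along the tool's x, y, z in mm, then the turn, a rotation vector about the tool's x, y, z in degrees, then the opening, from 0 (shut) to 1 (fully open). In form: [[dx, dy, dz, ax, ay, az, fingers], ...]. A call has 1 to 20 rows; each row is the pose to reach, as a shift and turn from the pose commanded when the call began, along the tool's axes at that moment; what a row does not reach only later rows make up. A row lasts 1/12 s, in which the tool goes at most 41.7 mm and 7.16 degrees, less where a joint would pass 70% of its speed; a pose out of reach is approached as far as the arm can. A call with a gripper value outside its range is refused whole. The fingers move at their own pace and stop on an object; "newtons" is the grip in N (left out, the last holds). Time passes only in rows, so rows that repeat a pose let the fingers close. It gives the time, the measured TCP pose, the force, the opening and the grip force at its end, in the units of the state.
- read_state(): the state, without advancing time (a new reading comes with each control period).
- get_image(name): name is "scene" or "top" or "wrist"; returns (picture, depth): 420x560x3 uint8, red, green, blue; 420x560 float32, m along the optical axis (not along the pixel's ray), 0 where there is no reading.
- camera_model(name): a dict with "mtx" (3x3 intrinsics, pixels), "world_to_cam" (4x4, takes a point from world to camera coordinates); the wrist camera has in their place "mount" (4x4, takes a point from camera to tool coordinates, whose origin is the TCP and whose axes are the flange's). Camera axes: x right, y up, looking along -z (the intrinsics and any distortion apply to the point x, -y, -z); pixel columns grow to the right and rows downward; lengths in m; the calibration is good to about 2 mm. A picture is of the moment at which its call begins: read the wrist's pose just before it. camera_model takes no time and is no camera call.
- hand_in(): hands the job in; it is judged then, once.
The state is a dict: "clock": time; "joint_pos": joint angles; "qvel": joint speeds; "joint_torque": joint torques, N m; "eef_pos": TCP position; "tool_rot": TCP orientation; "force": force on the tool from outside, world axes, zero at the start; "moment": the same for the moment, N m; "width": finger opening in m; "finger_force": force on a finger pad.
Only numpy, scipy, OpenCV 4.12 (cv2) and the standard library are available. Lean on these libraries where they do the work, as an engineer would, in place of code of your own. Each camera call takes 0.05 s, during which the arm holds its last target. There are 200 camera calls.

TASK

Put the small petri dish down flat on the bench in the open mouth of the one-way dish lane, in front of its shut sprung gate, then slide it along the bench through the gate, far enough that the flap swings fully shut behind it. Do not lift the dish over the gate or the walls, and leave the large petri dish where it stands.

Things in the scene. Friction and masses are not known exactly. Their poses are not given: they have to be found in the camera images.
- small_dish: Small covered petri dish, clear plastic, pale specks inside, round, 60 mm across the lid rim (a gripper closes on 56 mm), 11 mm high, about 40 g, lying loose on the left half of the bench. Origin: centre of its underside, z up. It swaps places with a large petri dish and a flat round steel tin (102 mm across).
- large_dish: Large covered petri dish, same look, 90 mm across, 14 mm high, loose; to be left alone. Origin: centre of its underside.
- lane: Fixed aluminium lane on the bench, no roof or floor. Origin on the bench, mid-gate; x points along the lane, way in; z up. Walls 30 mm high. Entry 80 mm wide inside from x = -75 mm to the gate (x = 0); before it a mouth flaring to 124 mm at x = -115. Past the gate a pen, inside y = -40 to +54 mm, end wall at x = 178.
- flap (a joint): Steel flap of the gate, rad: 0 shut, opens only into the pen, stop 1.75. Upright hinge pin at lane x 4, y +44 mm; flap 81 mm long, 4 to 29 mm above the bench. A spring (0.3 N at the free edge shut, 1 N open) shuts it in half a second once its swing is clear: push on until the dish's centre is at lane x = 110 to 140 mm, then take the fingers out upward.
Things that resemble listed ones, but are neither listed nor needed, are in the scene too. There is more than one size of the small_dish; the one meant has the size given above.

How it is judged:
By the outcome, as a careful person would: the job done as asked, in the order asked, and still so for the second after the job is handed in, with the robot touching nothing.
It also fails if it takes over 51 s, if anything falls off the work surface, if the arm or the gripper's body presses on something with over 40 N, if the wrist force passes 120 N, or if a joint passes its speed limit or range.

## Working session

There is one attempt and no reset: what is moved stays moved. The work goes in short steps, Python scripts to look and compute and a tool call to move; the robot and the scene stay as the last step left them, time stands still between calls to the robot, and variables do not carry over. Pictures are saved under pics/ and viewed, at most 10 in all, crops included, and the job is handed in when it is done.

Besides the shell and the picture viewer there is one more tool, called by a JSON object that holds its "method" and its "body". drive_tool: Moves the arm, as the interface text tells. Its arguments: {"type":"object","properties":{"steps":{"type":"array","items":{"type":"array","items":{"type":"number"}}},"newtons":{"type":"number"}},"required":["steps"]}

```bash
mkdir -p pics; cat > h.py <<'E'
from workcell import *
import numpy as np, cv2
from scipy.spatial.transform import Rotation as R
def snap(n,f):
    p,d=get_image(n); cv2.imwrite('pics/'+f+'.png',p[:,:,::-1]); np.savez('/tmp/'+f,p=p,d=d); return p,d
def c2w(n,s=None):
    m=camera_model(n)
    if n!='wrist': return np.array(m['mtx']),np.linalg.inv(m['world_to_cam'])
    T=np.eye(4);q=s['tool_rot'];T[:3,:3]=R.from_quat([q[1],q[2],q[3],q[0]]).as_matrix();T[:3,3]=s['eef_pos']
    return np.array(m['mtx']),T@np.array(m['mount'])
def ray(K,T,u,v,z,dist=None):
    x,y=cv2.undistortPoints(np.array([[[float(u),float(v)]]]),K,dist)[0,0]
    d=T[:3,:3]@np.array([x,-y,-1]); o=T[:3,3]; return o+d*(z-o[2])/d[2]
def proj(K,T,P,dist=None):
    c=np.linalg.inv(T)@np.append(P,1); return cv2.projectPoints(np.array([[c[0],-c[1],-c[2]]]),np.zeros(3),np.zeros(3),K,dist)[0][0,0]
E
python3 - <<'E'
from h import *
s=read_state();print(s)
snap('top','top0');snap('scene','sc0')
for n in('top','scene','wrist'):print(n,camera_model(n))
E
```

```text
{'clock': 0.0, 'joint_pos': array([ 1.24778437,  0.41191687, -0.01273147,  1.59703595,  0.00561797,
        1.13428194, -0.08218002]), 'qvel': array([-0.00026173, -0.00164509, -0.00011728, -0.0009965 ,  0.0003098 ,
        0.00072639,  0.00035781]), 'joint_torque': array([-1.20869925e-03, -6.00622272e+01,  6.81450907e-01, -2.99403030e+01,
        1.38034037e-02,  1.07404031e-02,  1.09490179e-05]), 'eef_pos': array([ 0.15738309, -0.60435742,  0.23044571]), 'tool_rot': array([-7.86580159e-04,  9.91890062e-01,  1.27096263e-01, -1.62337018e-04]), 'force': array([-0.24539007,  0.34596215,  0.07719143]), 'moment': array([-0.01347452, -0.03015849,  0.00311054]), 'finger_force': 0.0, 'width': 0.0851756148347977}
top {'mtx': array([[490.39457091,   0.        , 277.82973455],
       [  0.        , 490.39457091, 210.4719297 ],
       [  0.        ,   0.        ,   1.        ]]), 'world_to_cam': array([[ 0.00475603, -0.99998032, -0.00409184,  0.22049227],
       [ 0.99606973,  0.00437545,  0.08846434, -0.49736214],
       [-0.0884447 , -0.0044965 ,  0.99607094, -1.03183302],
       [ 0.        ,
[... 293 characters left out ...]
   [ 0.33835211,  0.72180263,  0.60375393, -0.33835764],
       [-0.26932311, -0.54047823,  0.79708741, -0.64335038],
       [ 0.        ,  0.        ,  0.        ,  1.        ]])}
wrist {'mtx': array([[300.12035172,   0.        , 281.39473334],
       [  0.        , 300.12035172, 210.20567311],
       [  0.        ,   0.        ,   1.        ]]), 'mount': array([[ 3.64351657e-04,  9.57890078e-01,  2.87134926e-01,
         7.22389049e-02],
       [ 9.99999706e-01, -1.55105227e-04, -7.51485705e-04,
        -7.84285941e-04],
       [-6.75304573e-04,  2.87135115e-01, -9.57889853e-01,
        -1.41748991e-01],
       [ 0.00000000e+00,  0.00000000e+00,  0.00000000e+00,
         1.00000000e+00]])}
```

View pics/top0.png

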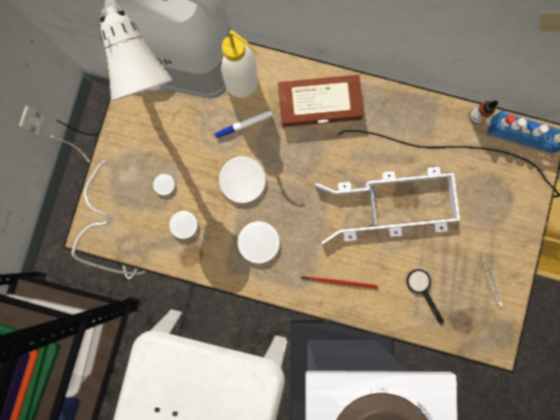

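View pics/sc0.png

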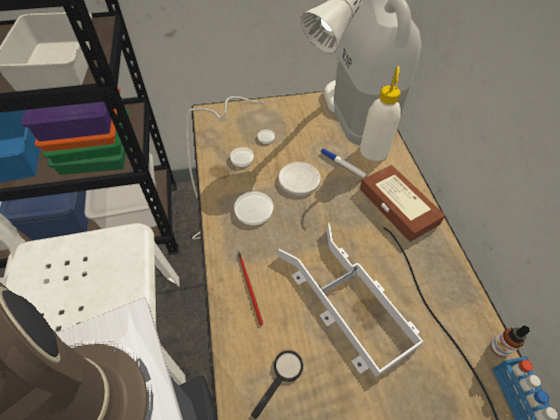

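The top view shows four round things: A (242,180), B (259,243), C (183,225) and D (164,185). A and B are too big, at about 45 px or more. C is about 28 px, which fits 60 mm; D is about 22 px and too small. The lane's mouth is at (325,215), its gate at (372,205) and its end at (457,197). I'll measure these and confirm C in a crop.

```bash
python3 - <<'E'
from h import *
Z={}
for n,f,seeds in(('top','top0',[(242,180),(259,243),(183,225),(164,185)]),('scene','sc0',[(299,179),(254,208),(242,157),(266,137)])):
    a=np.load('/tmp/'+f+'.npz');p=a['p'];hsv=cv2.cvtColor(p,cv2.COLOR_RGB2HSV)
    m=((hsv[...,1]<60)&(hsv[...,2]>110)).astype(np.uint8)
    K,T=c2w(n); nl,lab,st,ce=cv2.connectedComponentsWithStats(m)
    for nm,(u,v) in zip('ABCD',seeds):
        l=lab[v,u]; c=cv2.findContours((lab==l).astype(np.uint8),0,2)[0]
        c=max(c,key=cv2.contourArea); pts=cv2.convexHull(c)[:,0]
        W=np.array([ray(K,T,x,y,.010)[:2] for x,y in pts],np.float32)
        e=cv2.fitEllipse(W) ; print(n,nm,l,st[l],'ctr',e[0],'ax',e[1],'depth z',end=' ')
        d=a['d'][v,u];x=np.array([(u-K[0,2])/K[0,0]*d,-(v-K[1,2])/K[1,1]*d,-d,1]);print((T@x)[:3])
p=cv2.imread('pics/top0.png')
a=cv2.resize(p[150:270,140:300],(640,480),interpolation=cv2.INTER_CUBIC)
cv2.imwrite('pics/c1.png',a)
cv2.imwrite('pics/c2.png',cv2.resize(p[155:250,305:470],(792,456),interpolation=cv2.INTER_CUBIC))
E
```

```text
top A 41 [ 219  156   47   48 1794] ctr (0.5650975108146667, 0.3010988235473633) ax (0.1038823351264, 0.10567067563533783) depth z [0.56355696 0.30128625 0.0132936 ]
top B 49 [ 236  220   45   45 1531] ctr (0.42890027165412903, 0.26504579186439514) ax (0.09475293010473251, 0.09585152566432953) depth z [0.42652033 0.26298719 0.01540189]
top C 46 [169 211  29  29 658] ctr (0.4653603434562683, 0.42870426177978516) ax (0.06200689077377319, 0.06247164309024811) depth z [0.46483455 0.42844027 0.01079688]
top D 44 [152 173  23  23 418] ctr (0.5543943643569946, 0.47376173734664917) ax (0.0496680773794651, 0.05059264227747917) depth z [0.55250723 0.47245407 0.00857993]
scene A 33 [ 278  162   42   35 1152] ctr (0.5634192824363708, 0.29711857438087463) ax (0.10221509635448456, 0.11178794503211975) depth z [0.56178059 0.29200067 0.01272989]
scene B 37 [ 233  191   41   36 1105] ctr (0.4278137683868408, 0.26175734400749207) ax (0.0928545817732811, 0.09992729127407074) depth z [0.42813193 0.25615621 0.01423413]
scene C 29 [230 148  24  19 371] ctr (0.46477851271629333, 0.4237256646156311) ax (0.06013529375195503, 0.06921686232089996) depth z [0.4642687  0.41695571 0.01477781]
scene D 19 [257 129  18  15 212] ctr (0.5522953867912292, 0.4675597846508026) ax (0.04777950048446655, 0.05620664730668068) depth z [0.55117782 0.46267332 0.01051716]
```

View pics/c1.png

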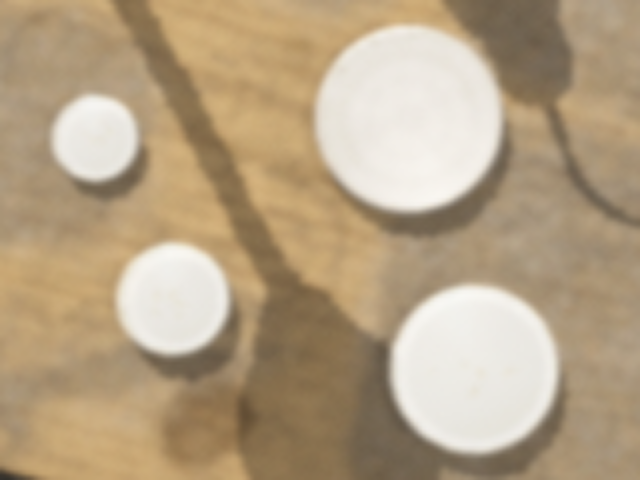

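View pics/c2.png

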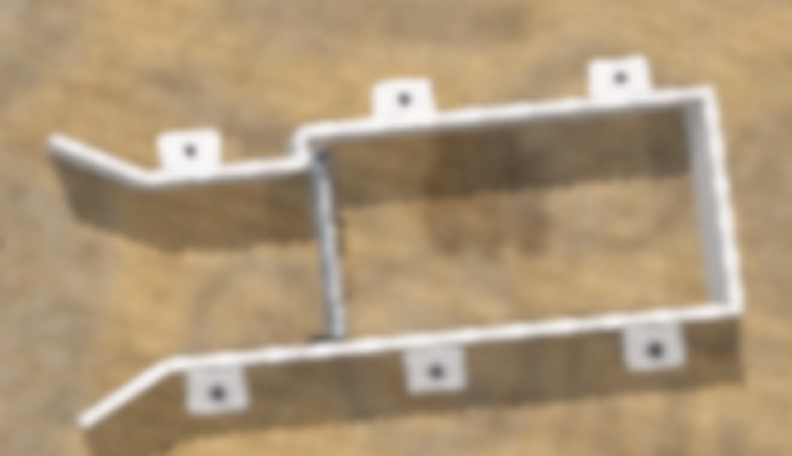

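C is 62 mm across with specks inside, so it is small_dish. A is the plain 102 mm tin, B is the 90 mm dish and D is a 50 mm decoy dish. In the lane crop, the inner wall edges run from (175,357) to (735,303) at the bottom and from (150,185) to (305,167) at the entry top. The end wall's inner edge is about (700,100) to (728,303).

```bash
python3 - <<'E'
from h import *
K,T=c2w('top')
f=lambda u,v,z=.03:ray(K,T,305+(u+.5)/4.8-.5,155+(v+.5)/4.8-.5,z)[:2]
b0,b1=f(175,357),f(735,303);t0,t1=f(150,185),f(305,167);e0,e1=f(700,100),f(728,303)
P0,P1=f(300,133),f(700,100)
d=(b1-b0)/np.linalg.norm(b1-b0); n=np.array([-d[1],d[0]])
print('yaw bottom',np.arctan2(*d[::-1]),'entry top',np.arctan2(*(t1-t0)[::-1]),'pen top',np.arctan2(*(P1-P0)[::-1]),'end',np.arctan2(*(e1-e0)[::-1])+np.pi/2)
print('width entry',(t0-b0)@n,(t1-b0)@n,'pen',(P0-b0)@n,(P1-b0)@n)
print('x along: b0',0,'b1',(b1-b0)@d,'end',(e0-b0)@d,(e1-b0)@d,'taper t0',(t0-b0)@d)
g0,g1=f(320,160,.029),f(338,335,.029); print('gate',(g0-b0)@d,(g1-b0)@d)
print('flare ends',[( (f(*q)-b0)@d,(f(*q)-b0)@n) for q in((52,135),(80,425))])
print(b0,d)
E
```

```text
yaw bottom -1.4701150979190827 entry top -1.4502046025801258 pen top -1.4836291265678825 end -1.4612047329998648
width entry 0.07737028064364392 0.07875714358710303 pen 0.09418204092829584 0.09175669365779479
x along: b0 0 b1 0.2496270449279163 end 0.24572684170878528 0.24654179534139725 taper t0 -0.002869371551667156
gate 0.07398525228497942 0.0731195928866442
flare ends [(np.float64(-0.04404331946058773), np.float64(0.10395734177412712)), (np.float64(-0.04498905824326528), np.float64(-0.025869962434369714))]
[0.45676532 0.0880893 ] [ 0.10051122 -0.99493592]
```

```bash
cat >> h.py <<'E'
O=np.array([.503,.0214]);D=np.array([.1005,-.995]);N=np.array([.995,.1005])
def lane(x,y,z): return [*(O+x*D+y*N),z]
def rel(P,a,s=None,P0=None):
    s=s or read_state();q=s['tool_rot'];R0=R.from_quat([q[1],q[2],q[3],q[0]]).as_matrix();a=np.radians(a)
    x=np.array([np.cos(a),np.sin(a),0]);z=np.array([0,0,-1.]);R1=np.stack([x,np.cross(z,x),z],1)
    print(np.round(R0.T@(np.array(P)-s['eef_pos'])*1e3,1),np.round(R.from_matrix(R0.T@R1).as_rotvec(degrees=True),1))
E
python3 -c "
from h import *
rel([.45,0,.23],100);rel([.465,.427,.2],185.8);rel([.465,.427,.2],170)"
```

```text
[ 435.5 -511.1    1.2] [ -0.1  -0.1 -85.4]
[ 557.7 -920.5   31.8] [-0.000e+00 -1.000e-01 -1.712e+02]
[ 557.7 -920.5   31.8] [-0.000e+00 -1.000e-01 -1.554e+02]
```

{"method": "drive_tool", "body": {"steps": [[435, -511, 0, 0, 0, -85, 1], [435, -511, 0, 0, 0, -85, 1], [435, -511, 0, 0, 0, -85, 1], [435, -511, 0, 0, 0, -85, 1], [435, -511, 0, 0, 0, -85, 1], [435, -511, 0, 0, 0, -85, 1], [435, -511, 0, 0, 0, -85, 1], [435, -511, 0, 0, 0, -85, 1], [435, -511, 0, 0, 0, -85, 1], [435, -511, 0, 0, 0, -85, 1], [435, -511, 0, 0, 0, -85, 1], [435, -511, 0, 0, 0, -85, 1], [435, -511, 0, 0, 0, -85, 1], [435, -511, 0, 0, 0, -85, 1], [435, -511, 0, 0, 0, -85, 1], [557, -920, 30, 0, 0, -171, 1], [557, -920, 30, 0, 0, -171, 1], [557, -920, 30, 0, 0, -171, 1], [557, -920, 30, 0, 0, -171, 1], [557, -920, 30, 0, 0, -171, 1]], "newtons": 25}}

```text
clock: 1.77
eef_pos: [0.4448, 0.1669, 0.2179]
tool_rot: [0.0, 0.377, 0.926, -0.0]
force: [1.3, -0.4, -0.4]
width: 0.0855
finger_force: 0.0
```

```bash
python3 -c "
from h import *
print(read_state()['eef_pos']);rel([.465,.427,.2],185.8)"
```

```text
[0.44480563 0.1669253  0.21790856]
[167.1 200.3  17.8] [ -0.    0.  -50.1]
```

{"method": "drive_tool", "body": {"steps": [[167, 200, 18, 0, 0, -50, 1], [167, 200, 18, 0, 0, -50, 1], [167, 200, 18, 0, 0, -50, 1], [167, 200, 18, 0, 0, -50, 1], [167, 200, 18, 0, 0, -50, 1], [167, 200, 18, 0, 0, -50, 1], [167, 200, 18, 0, 0, -50, 1], [167, 200, 18, 0, 0, -50, 1], [167, 200, 18, 0, 0, -50, 1], [167, 200, 18, 0, 0, -50, 1]]}}

```text
clock: 2.6
eef_pos: [0.4669, 0.4234, 0.1995]
tool_rot: [-0.0, -0.045, 0.999, -0.001]
force: [0.2, -0.5, 0.1]
width: 0.0855
finger_force: 0.0
```

```bash
cat > look.py <<'E'
from h import *
import sys
s=read_state();p,d=snap('wrist',sys.argv[1]);K,T=c2w('wrist',s);print(s['eef_pos'],s['qvel'].max())
hsv=cv2.cvtColor(p,cv2.COLOR_RGB2HSV);m=((hsv[...,1]<60)&(hsv[...,2]>110)).astype(np.uint8)
u,v=map(int,proj(K,T,[float(sys.argv[2]),float(sys.argv[3]),.01])); print('expected',u,v)
nl,lab,st,ce=cv2.connectedComponentsWithStats(m);l=lab[v,u];c=max(cv2.findContours((lab==l).astype(np.uint8),0,2)[0],key=cv2.contourArea)
h=cv2.convexHull(c)[:,0]
W=np.array([ray(K,T,x,y,.010)[:2] for x,y in h],np.float32);e=cv2.fitEllipse(W)
print('comp',l,st[l],'ctr',e[0],'ax',e[1])
dd=d[v,u];print('z',(T@[(u-K[0,2])/K[0,0]*dd,-(v-K[1,2])/K[1,1]*dd,-dd,1])[:3])
E
python3 look.py w1 .465 .427
```

```text
[0.46693004 0.42338319 0.19950484] 0.019071734380407462
expected 284 187
comp 262 [ 258  161   55   54 2264] ctr (0.46573692560195923, 0.4276394248008728) ax (0.06055298075079918, 0.06130855157971382)
z [0.463951   0.42620556 0.01279274]
```

View pics/w1.png

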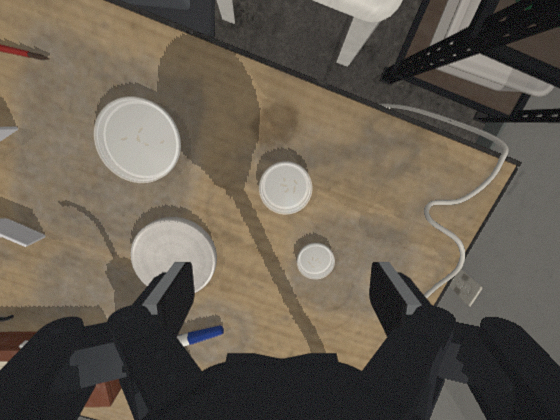

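The wrist view shows small_dish at (285,188) with specks and 61 mm across. The tin (173,256), the large dish (137,139) and the 50 mm dish (315,261) are all clear of the finger lines. Going down.

```bash
python3 -c "
from h import *
rel([.4657,.4276,.03],185.8);rel([.4657,.4276,.0],185.8)"
```

```text
[  1.2   4.9 169.8] [-0.1  0.  -0.6]
[  1.2   4.9 199.8] [-0.1  0.  -0.6]
```

{"method": "drive_tool", "body": {"steps": [[0, 1, 130, 0, 0, 0, 1], [0, 1, 130, 0, 0, 0, 1], [0, 1, 130, 0, 0, 0, 1], [0, 1, 170, 0, 0, 0, 1], [0, 1, 170, 0, 0, 0, 1], [0, 1, 170, 0, 0, 0, 1], [0, 1, 170, 0, 0, 0, 1]]}}

```text
clock: 3.23
eef_pos: [0.4675, 0.4262, 0.0323]
tool_rot: [0.001, -0.046, 0.999, 0.001]
force: [-0.5, 0.3, 1.3]
width: 0.0855
finger_force: 0.0
```

```bash
python3 look.py w2 .4657 .4276;python3 -c "
from h import *
rel([.4657,.4276,-.001],185.8)"
```

```text
[0.46749439 0.42619344 0.03232726] 0.0015199010647274558
expected 283 247
comp 208 [ 232  197  103   98 7851] ctr (0.4658113718032837, 0.4278014600276947) ax (0.06069571524858475, 0.06268519163131714)
z [0.46447226 0.42743674 0.01172954]
[ 2.1  0.8 34.2] [ 0.1  0.2 -0.5]
```

{"method": "drive_tool", "body": {"steps": [[2, 1, 20, 0, 0, 0, 1], [2, 1, 32, 0, 0, 0, 1], [2, 1, 32, 0, 0, 0, 1], [2, 1, 32, 0, 0, 0, 0.75], [2, 1, 32, 0, 0, 0, 0.5], [2, 1, 32, 0, 0, 0, 0.5], [2, 1, 32, 0, 0, 0, 0.5], [2, 1, 32, 0, 0, 0, 0.5], [2, 1, 32, 0, 0, 0, 0.5], [2, 1, 32, 0, 0, 0, 0.5]], "newtons": 25}}

```text
clock: 4.12
eef_pos: [0.465, 0.4272, -0.0004]
tool_rot: [0.001, -0.047, 0.999, 0.0]
force: [-0.9, -1.6, 5.5]
width: 0.0542
finger_force: 25.7
```

{"method": "drive_tool", "body": {"steps": [[0, 0, -30, 0, 0, 0, 0.5], [0, 0, -60, 0, 0, 0, 0.5], [0, 0, -90, 0, 0, 0, 0.5], [0, 0, -90, 0, 0, 0, 0.5]]}}

```text
clock: 4.45
eef_pos: [0.466, 0.4299, 0.0948]
tool_rot: [0.003, -0.047, 0.999, 0.003]
force: [0.1, 1.0, -0.3]
width: 0.0538
finger_force: 27.0
```

```bash
python3 -c "
from h import *
s=read_state();print(s['width'],s['finger_force'],s['eef_pos'])
rel(lane(-.2,0,.09),185.8);rel(lane(-.062,0,.09),185.8);rel(lane(-.062,0,.03),185.8)"
```

```text
0.05384428040421933 26.980962369125336 [0.46601244 0.42990522 0.09482467]
[   3.  -210.2    3.5] [ 0.3  0.4 -0.4]
[   2.2 -348.2    2.7] [ 0.3  0.4 -0.4]
[   2.6 -348.6   62.7] [ 0.3  0.4 -0.4]
```

{"method": "drive_tool", "body": {"steps": [[3, -30, 0, 0, 0, 0, 0.5], [3, -65, 0, 0, 0, 0, 0.5], [3, -105, 0, 0, 0, 0, 0.5], [3, -145, 0, 0, 0, 0, 0.5], [3, -185, 0, 0, 0, 0, 0.5], [3, -220, 0, 0, 0, 0, 0.5], [3, -255, 0, 0, 0, 0, 0.5], [3, -290, 0, 0, 0, 0, 0.5], [3, -320, 0, 0, 0, 0, 0.5], [3, -338, 0, 0, 0, 0, 0.5], [3, -346, 0, 0, 0, 0, 0.5], [3, -346, 0, 0, 0, 0, 0.5], [3, -346, 0, 0, 0, 0, 0.5]]}}

```text
clock: 5.53
eef_pos: [0.4943, 0.0829, 0.0885]
tool_rot: [0.001, -0.047, 0.999, 0.0]
force: [-0.2, 0.6, -0.7]
width: 0.0541
finger_force: 27.0
```

```bash
python3 - <<'E'
from h import *
s=read_state();p,d=snap('wrist','w3');K,T=c2w('wrist',s)
rel(lane(-.062,0,.09),185.8,s);rel(lane(-.062,0,0),185.8,s)
v=p.copy()
for x,y in((-75,40),(0,40),(-75,-40),(0,-40),(178,-40),(178,54),(-115,62),(-115,-62)):
    u=proj(K,T,lane(x/1e3,y/1e3,.03));cv2.circle(v,(int(u[0]),int(u[1])),3,(255,0,0),-1);print(x,y,u.round())
cv2.imwrite('pics/w3o.png',v[:,:,::-1])
E
```

```text
[-2.5 -0.  -1.5] [ 0.   0.1 -0.4]
[-2.4 -0.1 88.5] [ 0.   0.1 -0.4]
-75 40 [298. 282.]
0 40 [198. 283.]
-75 -40 [299. 177.]
0 -40 [188. 177.]
178 -40 [-75. 179.]
178 54 [-32. 300.]
-115 62 [350. 307.]
-115 -62 [361. 143.]
```

View pics/w3o.png

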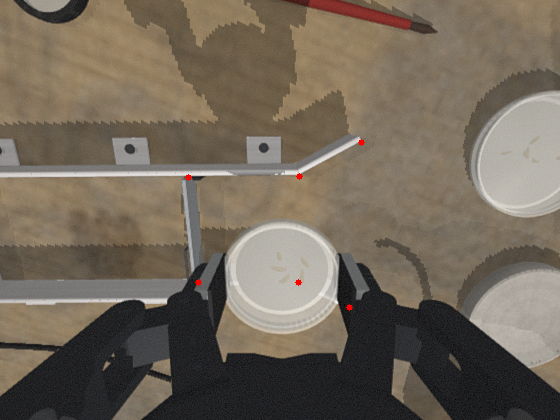

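The red dots (predicted lane corners) fall on the -y wall's inner edge at (188,177), (299,177) and the flare tip at (361,142), so the lane pose is good. The dish (283,277) is held level over the entry, so I'll lower it.

{"method": "drive_tool", "body": {"steps": [[-2, 0, 30, 0, 0, 0, 0.5], [-2, 0, 55, 0, 0, 0, 0.5], [-2, 0, 72, 0, 0, 0, 0.5], [-2, 0, 80, 0, 0, 0, 0.5], [-2, 0, 84, 0, 0, 0, 0.5], [-2, 0, 87, 0, 0, 0, 0.5], [-2, 0, 87, 0, 0, 0, 0.5], [-2, 0, 87, 0, 0, 0, 0.5]]}}

```text
clock: 6.25
eef_pos: [0.4966, 0.0827, 0.0018]
tool_rot: [0.001, -0.047, 0.999, 0.0]
force: [0.1, 0.2, 0.1]
width: 0.0542
finger_force: 27.0
```

{"method": "drive_tool", "body": {"steps": [[0, 0, 2, 0, 0, 0, 0.5], [0, 0, 2, 0, 0, 0, 0.5], [0, 0, 2, 0, 0, 0, 0.85], [0, 0, 2, 0, 0, 0, 0.85], [0, 0, 2, 0, 0, 0, 0.85], [0, 0, 2, 0, 0, 0, 0.85], [0, 0, -20, 0, 0, 0, 0.85], [0, 0, -60, 0, 0, 0, 0.85], [0, 0, -100, 0, 0, 0, 0.85], [0, 0, -100, 0, 0, 0, 0.85], [0, 0, -100, 0, 0, 0, 0.85]]}}

```text
clock: 7.17
eef_pos: [0.4974, 0.0822, 0.103]
tool_rot: [0.002, -0.047, 0.999, -0.0]
force: [0.5, -0.5, -0.8]
width: 0.0727
finger_force: 0.0
```

```bash
python3 look.py w4 .497 .083; python3 - <<'E'
from h import *
rel(lane(-.15,0,.1),95.8);rel(lane(-.15,0,0),95.8)
E
```

```text
[0.49744182 0.08218755 0.10296585] 0.046669010511431214
expected 281 213
comp 422 [ 245  177   81   72 4244] ctr (0.4974434971809387, 0.0837378203868866) ax (0.061343129724264145, 0.06366056948900223)
z [0.49545723 0.08214622 0.01328759]
[ 0.1 89.5  1.3] [ 0.   0.1 89.6]
[  0.2  89.5 101.3] [ 0.   0.1 89.6]
```

View pics/w4.png

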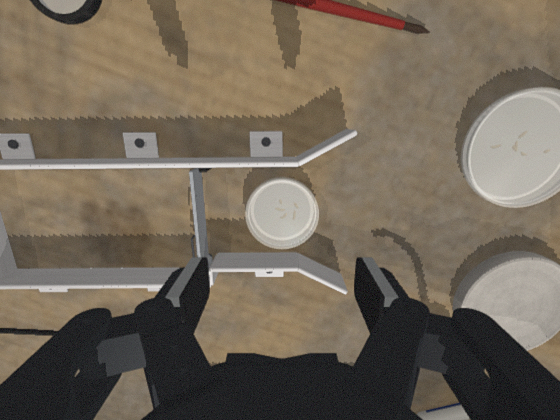

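The dish lies flat and centred in the entry at (282,213), with the gate shut at (198,215). Next I turn the hand 90°, narrow the fingers into a cradle and go behind the dish.

{"method": "drive_tool", "body": {"steps": [[0, 90, 0, 0, 0, 90, 0.35], [0, 90, 0, 0, 0, 90, 0.35], [0, 90, 0, 0, 0, 90, 0.35], [0, 90, 0, 0, 0, 90, 0.35], [0, 90, 0, 0, 0, 90, 0.35], [0, 90, 0, 0, 0, 90, 0.35], [0, 90, 0, 0, 0, 90, 0.35], [0, 90, 0, 0, 0, 90, 0.35], [0, 90, 0, 0, 0, 90, 0.35], [0, 90, 0, 0, 0, 90, 0.35], [0, 90, 0, 0, 0, 90, 0.35], [0, 90, 0, 0, 0, 90, 0.35], [0, 90, 0, 0, 0, 90, 0.35], [0, 90, 0, 0, 0, 90, 0.35], [0, 90, 20, 0, 0, 90, 0.35], [0, 90, 60, 0, 0, 90, 0.35], [0, 90, 85, 0, 0, 90, 0.35], [0, 90, 95, 0, 0, 90, 0.35], [0, 90, 95, 0, 0, 90, 0.35]]}}

```text
clock: 8.8
eef_pos: [0.4852, 0.1709, 0.0031]
tool_rot: [-0.001, 0.672, 0.741, -0.003]
force: [-0.3, -0.5, -0.3]
width: 0.0298
finger_force: 0.0
```

```bash
python3 - <<'E'
from h import *
s=read_state();print(s['width'],s['force'],s['eef_pos'],(s['eef_pos'][:2]-O)@np.c_[D,N])
for x in(-.15,-.1,.095):rel(lane(x,0,.002),95.8)
E
```

```text
0.029793024502217998 [-0.33121426 -0.54375836 -0.34405709] [0.48524672 0.17086462 0.003126  ] [-0.1505015  -0.00264332]
[-0.5  2.7  1.1] [-0.3  0.1 -0.3]
[-50.5   2.8   1.2] [-0.3  0.1 -0.3]
[-245.5    3.6    1.4] [-0.3  0.1 -0.3]
```

{"method": "drive_tool", "body": {"steps": [[0, 2, 1, 0, 0, 0, 0.35], [-15, 2, 2, 0, 0, 0, 0.35], [-30, 3, 2, 0, 0, 0, 0.35], [-40, 3, 2, 0, 0, 0, 0.35], [-46, 3, 2, 0, 0, 0, 0.35], [-50, 3, 2, 0, 0, 0, 0.35], [-55, 3, 2, 0, 0, 0, 0.35], [-60, 3, 2, 0, 0, 0, 0.35], [-66, 3, 2, 0, 0, 0, 0.35], [-72, 3, 2, 0, 0, 0, 0.35], [-78, 3, 2, 0, 0, 0, 0.35], [-84, 3, 2, 0, 0, 0, 0.35], [-90, 3, 2, 0, 0, 0, 0.35], [-96, 3, 2, 0, 0, 0, 0.35], [-102, 3, 2, 0, 0, 0, 0.35], [-108, 3, 2, 0, 0, 0, 0.35], [-114, 3, 2, 0, 0, 0, 0.35], [-120, 3, 2, 0, 0, 0, 0.35]]}}

```text
clock: 10.3
eef_pos: [0.5018, 0.0522, 0.004]
tool_rot: [-0.0, 0.673, 0.74, 0.0]
force: [-0.9, 2.9, -0.3]
width: 0.0296
finger_force: 1.1
```

```bash
python3 - <<'E'
from h import *
s=read_state();print(s['width'],s['force'],s['eef_pos'],(s['eef_pos'][:2]-O)@np.c_[D,N])
snap('wrist','w5')
for x in(0,.095):rel(lane(x,0,.002),95.8)
E
```

```text
0.02960781639915973 [-0.87663425  2.90220884 -0.33272525] [0.50180949 0.05220661 0.0039851 ] [-0.03077223  0.00191151]
[-29.2  -1.5   1.9] [-0.   0.  -0.5]
[-124.2   -0.8    1.9] [-0.   0.  -0.5]
```

View pics/w5.png

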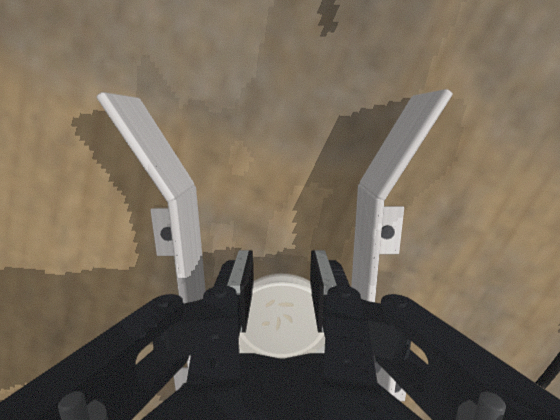

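The dish (283,318) sits in the finger cradle, midway between the lane walls at (190,270) and (368,270). Pushing force is about 3 N. Pushing on through the gate.

{"method": "drive_tool", "body": {"steps": [[-6, -1, 1, 0, 0, 0, 0.35], [-12, -1, 2, 0, 0, 0, 0.35], [-18, -1, 2, 0, 0, 0, 0.35], [-24, -1, 2, 0, 0, 0, 0.35], [-30, -1, 2, 0, 0, 0, 0.35], [-36, -1, 2, 0, 0, 0, 0.35], [-42, -1, 2, 0, 0, 0, 0.35], [-48, -1, 2, 0, 0, 0, 0.35], [-54, -1, 2, 0, 0, 0, 0.35], [-60, -1, 2, 0, 0, 0, 0.35], [-66, -1, 2, 0, 0, 0, 0.35], [-72, -1, 2, 0, 0, 0, 0.35], [-78, -1, 2, 0, 0, 0, 0.35], [-84, -1, 2, 0, 0, 0, 0.35], [-90, -1, 2, 0, 0, 0, 0.35]]}}

```text
clock: 11.6
eef_pos: [0.5092, -0.0382, 0.0019]
tool_rot: [0.0, 0.673, 0.74, -0.0]
force: [-0.8, -0.3, -0.0]
width: 0.0297
finger_force: 0.6
```

```bash
python3 - <<'E'
from h import *
s=read_state();print(s['width'],s['force'],s['eef_pos'],(s['eef_pos'][:2]-O)@np.c_[D,N])
p,_=snap('top','t6'); q,_=snap('scene','s6')
a=cv2.resize(p[155:250,305:470],(660,380),interpolation=3); b=q[220:390,260:440]; b=cv2.resize(b,(233,220),interpolation=3)
v=np.zeros((600,660,3),np.uint8);v[:380]=a;v[380:,:233]=b;cv2.imwrite('pics/c6.png',v[:,:,::-1])
rel(lane(.091,0,.002),95.8)
E
```

```text
0.029686700060508737 [-0.82194325 -0.34633103 -0.02257897] [ 0.50923513 -0.03824091  0.00186476] [0.05996934 0.00021004]
[-30.2   0.3  -0.3] [-0.1  0.1 -0.5]
```

View pics/c6.png

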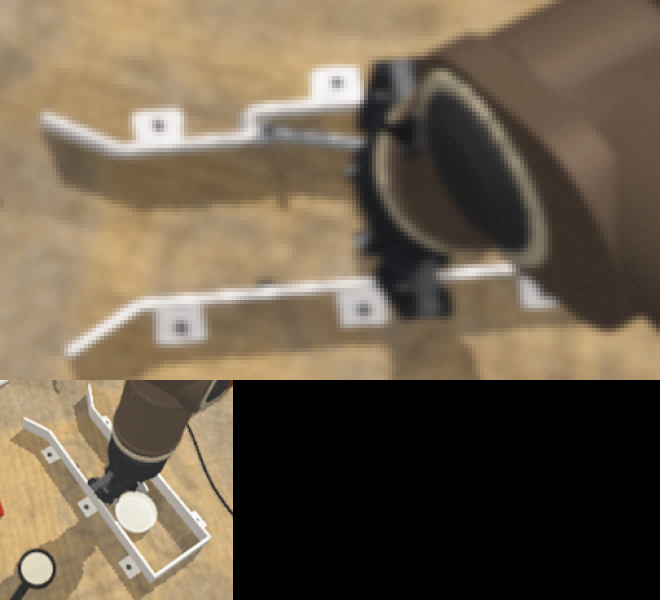

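The flap stands open along the +y side at (310,132), and the dish is in the pen ahead of the fingers (inset, 136,512).

{"method": "drive_tool", "body": {"steps": [[-6, 0, 0, 0, 0, 0, 0.35], [-12, 0, 0, 0, 0, 0, 0.35], [-18, 0, 0, 0, 0, 0, 0.35], [-23, 0, 0, 0, 0, 0, 0.35], [-27, 0, 0, 0, 0, 0, 0.35], [-30, 0, 0, 0, 0, 0, 0.35], [-30, 0, 0, 0, 0, 0, 0.35], [-30, 0, 0, 0, 0, 0, 0.35]]}}

```text
clock: 12.37
eef_pos: [0.5121, -0.0675, 0.002]
tool_rot: [0.0, 0.673, 0.739, -0.0]
force: [-0.5, 0.2, 0.2]
width: 0.0297
finger_force: 0.5
```

```bash
python3 - <<'E'
from h import *
s=read_state();print(s['force'],(s['eef_pos'][:2]-O)@np.c_[D,N])
p,_=snap('scene','s7');K,T=c2w('scene');hsv=cv2.cvtColor(p,cv2.COLOR_RGB2HSV);m=((hsv[...,1]<60)&(hsv[...,2]>110)).astype(np.uint8)
u,v=map(int,proj(K,T,lane(.135,0,.01)));nl,lab,st,ce=cv2.connectedComponentsWithStats(m);l=lab[v,u]
c=max(cv2.findContours((lab==l).astype(np.uint8),0,2)[0],key=cv2.contourArea)
W=np.array([ray(K,T,x,y,.01)[:2] for x,y in cv2.convexHull(c)[:,0]],np.float32);e=cv2.fitEllipse(W)
print(l,st[l],e,(np.array(e[0])-O)@np.c_[D,N])
E
```

```text
[-0.48035212  0.18634377  0.17162807] [0.08936913 0.00012018]
29 [ 276  248  148  129 3455] ((0.5063086748123169, -0.007605060935020447), (0.1824806034564972, 0.36239588260650635), 9.381369590759277) [0.02919256 0.00037712]
```

{"method": "drive_tool", "body": {"steps": [[0, 0, -10, 0, 0, 0, 0.35], [0, 0, -30, 0, 0, 0, 0.35], [0, 0, -60, 0, 0, 0, 0.35], [0, 0, -100, 0, 0, 0, 0.35], [0, 0, -140, 0, 0, 0, 0.35], [60, 0, -170, 0, 0, 0, 0.35], [100, 0, -170, 0, 0, 0, 0.35], [100, 0, -170, 0, 0, 0, 0.35], [100, 0, -170, 0, 0, 0, 0.35], [100, 0, -170, 0, 0, 0, 0.35], [100, 0, -170, 0, 0, 0, 0.35], [100, 0, -170, 0, 0, 0, 0.35]]}}

```text
clock: 13.42
eef_pos: [0.5027, 0.0314, 0.1719]
tool_rot: [0.0, 0.673, 0.739, -0.0]
force: [0.2, -0.3, -0.9]
width: 0.0298
finger_force: 0.0
```

```bash
python3 - <<'E'
from h import *
s=read_state();K,T=c2w('wrist',s)
p,_=snap('wrist','w8'); q,_=snap('scene','s8')
for x in(-75,0,110,140,178):print(x,proj(K,T,lane(x/1e3,0,.01)).round())
v=np.zeros((600,800,3),np.uint8);v[:420,:560]=p;v[420:,:240]=cv2.resize(q[220:390,260:440],(240,180));cv2.imwrite('pics/c8.png',v[:,:,::-1])
E
```

```text
-75 [281. 129.]
0 [282. 203.]
110 [282. 295.]
140 [283. 317.]
178 [283. 344.]
```

View pics/c8.png

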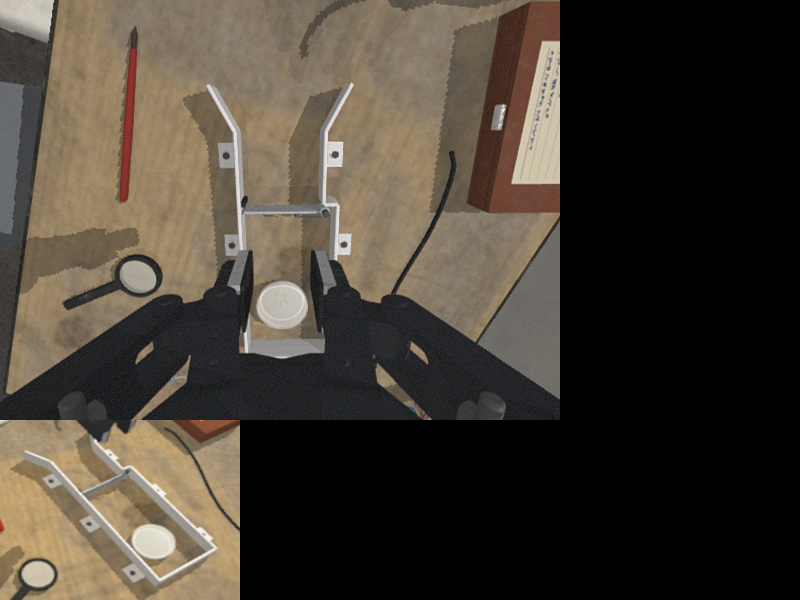

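The flap is shut, running straight across the gate from (245,210) to (325,210). The dish lies flat in the pen at (282,304), about lane x = 122 mm, and the robot is clear of everything.

```bash
python3 -c "
from workcell import *
print(hand_in())"
```

```text
the job is handed in; nothing more can be done
None
```

The small dish was set down in front of the gate and slid through it; it now lies flat in the pen at about lane x = 122 mm with the flap shut behind it, the large dish was not touched, and I handed the job in at about 13.5 s (no verdict returned).

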